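# Scan a sample case in and shut it away in the sample drawer

## Robot

A 6-joint arm with a two-finger parallel gripper is mounted at the origin on the work surface. World frame = base frame: x ahead of the robot, y to its left, z up, the work surface at z = 0. Lengths are in m, angles in degrees, forces in N, time in s.
With the tool pointing down it reaches from about 0.4 to 0.825 m from the base axis. Payload 7 kg.
Tool frame: the origin (TCP) lies on the centre line of the jaws, within the pads' length; the fingertips stand 19 mm ahead of it and the grasp point (between the pads) is the TCP (r.tips_ahead is the distance from the TCP to the fingertips, in m); z points along the fingers, y is the line along which they close (so a half turn about z gives the same grasp; the last joint's range is limited). The gripper opens to 88 mm and grips with 3 to 60 N. Pads are 19 mm wide; open, the fingers measure 130 mm over their backs; the gripper's body (78 mm by 193 mm) begins 47 mm behind the grasp point.
Start: joints at [90.017, 20.546, 0.682, 0, -70.136, -16.507], TCP at [0.192, 0.647, 0.211] pointing down, gripper open.
Joint ranges: [-176.03, 176.03], [-82.01, 121.73], [-58.28, 71.71], [-173.87, 95.51], [-174.79, -0.11], [-173.66, 173.66]. Speed limits (degrees/s): [136.94, 136.94, 172.46, 180, 180, 180].

## Interface

Orientations are given as [roll, pitch, yaw] about the fixed x, y, z axes, in that order (R = Rz(yaw) Ry(pitch) Rx(roll)).
In Python, from plant import r, viewer, close_job gives the robot as it stands. The module is installed in compiled form; this text tells all that it offers.
- The arm moves only by the tool arm_command, never from a script. Its arguments are lists of equal length, an entry for each row: "travel": the shift along the world's x, y, z scaled (see below), a list of three; "delta_rot": the turn, a rotation vector about the world's x, y, z scaled (see below), a list of three. In form: {"travel": [[dx, dy, dz], ...], "delta_rot": [[rx, ry, rz], ...]}. A call has 1 to 20 rows; each row is the pose to reach, as a shift and turn from the pose commanded when the call began; what a row does not reach only later rows make up. The controller multiplies each number of a shift by 0.5 m and each number of a turn by 90 degrees. A row lasts 1/8 s, in which the tool goes at most 62.5 mm and 10.7 degrees, less where a joint would pass 70% of its speed; a pose out of reach is approached as far as the arm can. A call with a number of a shift or a turn outside -1 to 1 is refused whole. A call with a gripper value outside its range is refused whole. "grip" is the opening, from 0 (shut) to 1 (fully open), set as the call begins (left out, the last holds). The fingers move at their own pace and stop on an object; "newtons" is the grip in N (left out, the last holds). Time passes only in rows, so rows that repeat a pose let the fingers close. It gives the time, the measured TCP pose, the force, the opening and the grip force at its end, in the units of the state.
- r.get_state(): the state, without advancing time (a new reading comes with each control period).
- viewer.capture(name): name is "scene" or "top" or "wrist"; returns a dict with "img" (420x560x3 uint8, red, green, blue), "camera_matrix" (3x3 intrinsics, pixels), "R" (3x3) and "t" (3): a world point X has camera coordinates R X + t; the wrist camera has in their place "mount" (4x4, takes a point from camera to tool coordinates, whose origin is the TCP and whose axes are the flange's). Camera axes: x right, y down, z forward; pixel columns grow to the right and rows downward; lengths in m; the calibration is good to about 2 mm. A picture is of the moment at which its call begins: read the wrist's pose just before it. There is no depth.
- close_job(): hands the job in; it is judged then, once.
The state is a dict: "time_s": time; "joints": joint angles; "qd": joint speeds; "joint_torque": joint torques, N m; "tcp_pos": TCP position; "eef_rot": TCP orientation; "contact_force": force on the tool from outside, world axes, zero at the start; "moment": the same for the moment, N m; "gripper_width": finger opening in m; "gripper_force": force on a finger pad.
Only numpy, scipy, OpenCV 4.12 (cv2) and the standard library are available. Lean on these libraries where they do the work, as an engineer would, in place of code of your own. Each camera call takes 0.05 s, during which the arm holds its last target. There are 200 camera calls.

## Task

Book the sample case in: take the bar-code scanner off its rest, point its window squarely at the middle of the label on the case's sloping face from about 10 cm away, and hold it steady there for two seconds. Then lay the scanner back in its rest the way it lay, head at the same end, and only after that set the case upright in the open drawer and gently push the drawer fully shut. Put things down rather than dropping them, and leave everything else on the bench where it is.

Things in the scene. Friction and masses are not known exactly. Their poses are not given: they have to be found in the camera images.
- scanner: Bar-code scanner, 200 mm, 0.2 kg: straight grey handle (x -70 to 75 mm, 32 wide, z 0 to 30), black tail, and at +x a white head 50 wide, 36 thick, bent 45 degrees down; its lowest corner 42 mm below the handle, its tip at x = 130. Origin: middle of the handle's underside, where to grip (from above, across y; near the centre of mass). x along the handle to the head, z up. Starts in the rest
- scanner_window (a point): Centre of the dark window at the end of the scanner's head, at (118, 0, -30) mm in the scanner's frame. Its x axis is the direction in which the scanner looks: forward and 45 degrees down when the scanner lies level; y as the scanner's y
- rest: Scanner rest, fixed: metal base plate 150 x 85 x 12 mm with two grey U saddles, 14 mm thick, at x = -43 and +43 mm (72 mm clear between for fingers). Saddle floors, on which the handle lies, 60 mm above the bench; side lips 48 mm apart inside, 62 outside, 72 mm high. Origin: centre of underside. The scanner lies along x, its origin at (0, 0, 60) mm, its head beyond the +x end
- case: Sample case: closed white plastic block 110 mm long (x), 52 wide (y), 65 high, 0.3 kg, its top edge at the -x end cut off by a 45 degree slope (from 25 mm high at x = -55 mm to 65 high at x = -15) that bears a white label with black bars. Origin: centre of the underside, z up. To carry, grip across its width (y) at about x = 10 mm
- case_label (a point): Centre of the square bar-code label (46 x 46 mm) on the sloping face of the sample case, at (-36, 0, 46) mm in the case's frame. Its z axis points straight out of the label: 45 degrees up and towards the case's -x
- unit_drawer0 (a joint): Opening in m of the one drawer of a low grey drawer unit, fixed to the bench (230 mm deep along the drawer's x, 240 wide, 115 high): 0 shut, about 0.15 at the start (stop at 0.158). The drawer slides out along its own -x, easily (about 1 N); shut, its front panel is flush with the unit's body
- drawer_corner (a point): Point inside the drawer, moving with it: on the inner floor, at the foot of the front panel, halfway along it (22 mm above the bench). x points into the unit (as the drawer shuts), y along the front, z up. The inner floor reaches 185 mm in x and 99 mm to each side; walls are 71 mm high, the white front panel 81 mm, its outer face at x = -21 mm. Open 0.15 m, x = 0 to 140 mm is clear of the unit
- unit_drawer0_handle (a point): Middle of the drawer's horizontal blue bar handle (a bar 11 mm thick, 120 mm long along the drawer's y), 35 mm in front of the front panel and 77 mm above the bench; moves with the drawer
- vialbox: Bystander: plain rectangular white vial box with a grey lid, 92 x 47 x 52 mm, no slope and no label. Origin: centre of the underside
- amber: Bystander: amber glass bottle, 68 mm across, 150 mm high. Origin: centre of the underside
- beaker: Bystander: glass beaker, 70 mm across, 85 mm high. Origin: centre of the underside
- jar: Bystander: small glass jar, 56 mm across, 60 mm high. Origin: centre of the underside
- driver: Bystander: screwdriver with blue handle lying flat, 170 mm long. Origin: its middle, on the bench
- mouse: Bystander: black computer mouse, 105 x 60 x 32 mm. Origin: centre of the underside
- meter: Bystander: white flow meter box, 80 x 100 x 50 mm with a knob on top (62 mm). Origin: centre of the underside
There are look-alikes about, which are no part of the job. Leave any blue or red look-alike of the case alone.

How it is judged:
By the outcome, as a careful person would: the job done as asked, in the order asked, and still so for the second after the job is handed in, with the robot touching nothing.
It also fails if it takes over 72 s, if anything falls off the work surface, if the arm or the gripper's body presses on something with over 40 N, if the wrist force passes 120 N, or if a joint passes its speed limit or range.

## Working session

There is one attempt and no reset: what is moved stays moved. The work goes in short steps, Python scripts to look and compute and a tool call to move; the robot and the scene stay as the last step left them, time stands still between calls to the robot, and variables do not carry over. Pictures are saved under pics/ and viewed, at most 10 in all, crops included, and the job is handed in when it is done.

Besides the shell and the picture viewer there is one more tool, called after "Emit:" as name(argument=value, ...) on one line, values as JSON. arm_command: Moves the arm, as the interface text tells. Shifts and turns lie within -1 to 1; 1 stands for 0.5 m of shift or 90 degrees of turn. Its arguments: {"type":"object","properties":{"travel":{"type":"array"},"delta_rot":{"type":"array"},"grip":{"type":"number"},"newtons":{"type":"number"}},"required":["travel","delta_rot"]}

```bash
mkdir -p pics; cat > h.py <<'E'
import numpy as np, cv2
from plant import r, viewer
from scipy.spatial.transform import Rotation as Ro
def cap(n, f):
    s=r.get_state(); c=viewer.capture(n); cv2.imwrite('pics/'+f+'.png', c['img'][:,:,::-1])
    if 'mount' in c:
        T=np.eye(4); T[:3,:3]=Ro.from_euler('xyz',s['eef_rot'],degrees=True).as_matrix(); T[:3,3]=s['tcp_pos']
        W=np.linalg.inv(T@c['mount']); c['R']=W[:3,:3]; c['t']=W[:3,3]
    np.savez('pics/'+f+'.npz', img=c['img'],K=c['camera_matrix'],R=c['R'],t=c['t'])
    return c
def load(f): return np.load('pics/'+f+'.npz')
def ray(f,u,v,z):
    d=load(f); R=d['R'];o=-R.T@d['t']; w=R.T@np.linalg.inv(d['K'])@np.array([u,v,1.]); return o+w*(z-o[2])/w[2]
def proj(f,X):
    d=load(f); p=(d['K']@(d['R']@np.array(X,float).T+d['t'][:,None] if np.ndim(X)>1 else d['K']@(d['R']@np.array(X)+d['t']))); return (p[:2]/p[2]).T
E
python3 - <<'E'
from h import *
for n in('top','scene'):
    c=cap(n,n+'0'); print(n, -c['R'].T@c['t'])
    i=c['img'][:,:,::-1]; cv2.imwrite('pics/%s0b.png'%n, cv2.resize(i,(800,600),interpolation=cv2.INTER_CUBIC))
print(r.get_state())
E
```

```text
top [ 0.24897462 -0.031001    1.33454345]
scene [1.24133956 0.59539768 0.90203605]
{'time_s': 0.1, 'joints': array([ 9.00149998e+01,  2.05886902e+01,  6.39756458e-01, -1.58545126e-02,
       -7.01375862e+01, -1.65075160e+01]), 'qd': array([-0.003087  , -0.09721924,  0.09214937,  0.0902377 ,  0.09220817,
        0.05548903]), 'joint_torque': array([-6.17831884e-04, -5.84162486e+01,  2.93752885e+01,  7.01539904e+00,
        1.01691057e-02, -5.44920022e-05]), 'tcp_pos': array([0.19152833, 0.64677766, 0.21051256]), 'eef_rot': array([ 1.79912811e+02, -1.02951449e-02, -1.64979064e+01]), 'contact_force': array([-0.19292867,  0.14714271,  0.31924857]), 'moment': array([ 0.00304729, -0.01457069,  0.03417081]), 'gripper_force': 0.0, 'gripper_width': 0.08728046237208213}
```

View pics/top0b.png

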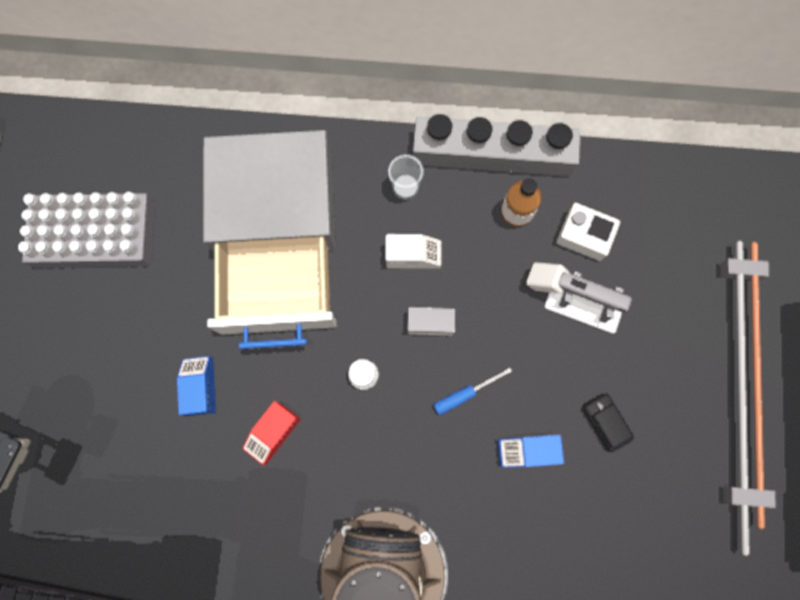

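View pics/scene0b.png

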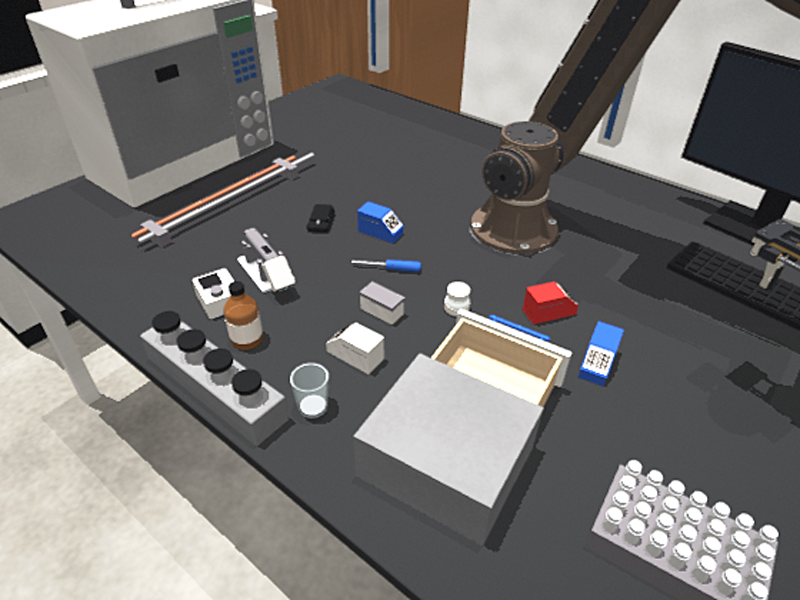

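The top view shows the white case at (413,251) with its label end to the right. The scanner is at (590,290) with its head on the left at (545,278), and the amber bottle is at (520,205). The drawer is open around (270,280), with its handle at (272,340). The scene view agrees with this. Next I get rough positions.

```bash
python3 - <<'E'
from h import *
np.set_printoptions(precision=4,suppress=True)
P={'case top label edge mid':(427,250,.065),'case far end top':(387,250,.065),'scan head edge':(538,272,.06),'scan tail':(629,302,.085),'plate c1':(546,309,.012),'plate c2':(613,330,.012),'amber cap':(530,187,.15),'front L':(208,321,.103),'front R':(332,316,.103),'handle':(272,342,.08),'unitTL':(203,138,.115),'unitTR':(326,131,.115),'unitBL':(204,241,.115),'unitBR':(329,236,.115),'jar':(363,374,.06),'vial':(431,313,.052),'beaker':(405,168,.085),'meter':(592,225,.05),'valve':(497,135,.05)}
for k,(u,v,z) in P.items(): print(k, ray('top0',u*.7,v*.7,z))
c=viewer.capture('wrist'); print(c['mount'],c['camera_matrix'])
E
```

```text
case top label edge mid [ 0.6232 -0.0361  0.065 ]
case far end top [0.6167 0.0432 0.065 ]
scan head edge [ 0.5976 -0.2589  0.06  ]
scan tail [ 0.5457 -0.4315  0.085 ]
plate c1 [ 0.5345 -0.287   0.012 ]
plate c2 [ 0.5024 -0.4236  0.012 ]
amber cap [ 0.7377 -0.2205  0.15  ]
front L [0.4392 0.3653 0.103 ]
front R [0.4681 0.133  0.103 ]
handle [0.4125 0.245  0.08  ]
unitTL [0.8018 0.4242 0.115 ]
unitTR [0.8367 0.1829 0.115 ]
unitBL [0.5912 0.3915 0.115 ]
unitBR [0.6208 0.1537 0.115 ]
jar [0.3679 0.0674 0.06  ]
vial [ 0.4992 -0.0539  0.052 ]
beaker [0.7844 0.0212 0.085 ]
meter [ 0.7077 -0.3655  0.05  ]
valve [ 0.8884 -0.1626  0.05  ]
[[-0.0001 -0.9698 -0.2437  0.0653]
 [ 1.     -0.0001  0.     -0.0005]
 [-0.     -0.2437  0.9698 -0.1724]
 [ 0.      0.      0.      1.    ]] [[330.9185   0.     278.956 ]
 [  0.     330.9185 208.5857]
 [  0.       0.       1.    ]]
```

Emit:
arm_command(travel=[[0.1,-0.15,0.02],[0.2,-0.3,0.02],[0.3,-0.45,0.02],[0.4,-0.6,0.02],[0.5,-0.75,0.02],[0.58,-0.86,0.02],[0.66,-0.98,0.02],[0.66,-0.98,0.02]], delta_rot=[[0,0,-0.1],[0,0,-0.2],[0,0,-0.3],[0,0,-0.4],[0,0,-0.5],[0,0,-0.6],[0,0,-0.7],[0,0,-0.76]])

```text
time_s: 1.15
tcp_pos: [0.4711, 0.2308, 0.2214]
eef_rot: [-180.0, 0.0, -85.1]
contact_force: [1.2, 1.0, -0.6]
gripper_width: 0.0876
gripper_force: 0.0
```

Emit:
arm_command(travel=[[0.06,-0.1,0],[0.12,-0.2,0],[0.18,-0.3,0],[0.18,-0.33,0],[0.18,-0.33,0],[0.18,-0.33,0]], delta_rot=[[0,0,0],[0,0,0],[0,0,0],[0,0,0],[0,0,0],[0,0,0]])

```text
time_s: 1.9
tcp_pos: [0.56, 0.0684, 0.2213]
eef_rot: [-180.0, 0.0, -84.9]
contact_force: [-0.2, -0.3, 0.0]
gripper_width: 0.0877
gripper_force: 0.0
```

```bash
python3 - <<'E'
from h import *
c=cap('wrist','wcase'); print(r.get_state()['tcp_pos'],r.get_state()['eef_rot'],r.get_state()['joints'],r.get_state()['time_s'])
E
```

```text
[0.56000223 0.06862969 0.22139663] [-1.79986835e+02  1.23267559e-02 -8.48162602e+01] [ 2.68561629e+01  9.76436294e+00 -1.26839099e+01 -7.13508507e-03
 -6.75349409e+01 -2.16696990e+01] 1.95
```

View pics/wcase.png

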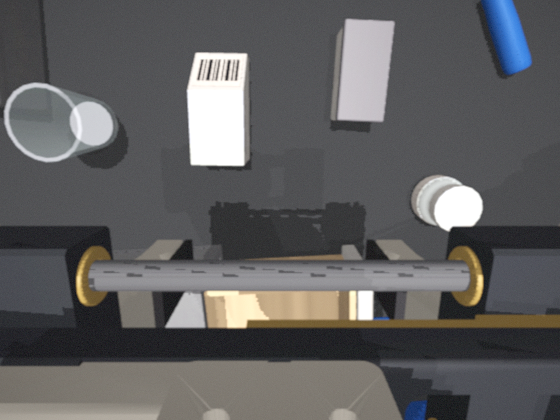

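The wrist view shows the white case at about (220,110): label at the top (220,70), far top edge at row 164, low slope edge at row 54. I'll extract its corners.

```bash
python3 - <<'E'
from h import *
np.set_printoptions(precision=4,suppress=True)
i=load('wcase')['img'].astype(int)
m=((i.min(2)>175)).astype(np.uint8); m[:, :170]=0; m[:,270:]=0; m[190:]=0
m=cv2.morphologyEx(m,cv2.MORPH_CLOSE,np.ones((9,9)))
c=max(cv2.findContours(m,0,1)[0],key=cv2.contourArea)
p=cv2.approxPolyDP(c,4,True)[:,0]; print(p.tolist())
for u,v in p: print((u,v), *[ray('wcase',u,v,z)[:2] for z in(0,.025,.065)])
# label
g=i.max(2); b=(g<90).astype(np.uint8); b[:50]=0; b[90:]=0; b[:,:193]=0;b[:,249:]=0
ys,xs=np.nonzero(b); print('bars',xs.min(),xs.max(),ys.min(),ys.max())
big=cv2.resize(load('wcase')['img'][40:180,170:270,::-1],None,fx=5,fy=4,interpolation=cv2.INTER_CUBIC); cv2.imwrite('pics/wc.png',big)
E
```

```text
[[196, 53], [187, 89], [191, 164], [242, 165], [246, 54]]
(np.int32(196), np.int32(53)) [ 0.6638 -0.0646] [ 0.6576 -0.0603] [ 0.6476 -0.0534]
(np.int32(187), np.int32(89)) [ 0.6728 -0.0263] [ 0.666  -0.0244] [ 0.6551 -0.0214]
(np.int32(191), np.int32(164)) [0.6662 0.0575] [0.6599 0.0541] [0.6497 0.0486]
(np.int32(242), np.int32(165)) [0.6059 0.0533] [0.6033 0.0501] [0.5993 0.0451]
(np.int32(246), np.int32(54)) [ 0.6091 -0.0685] [ 0.6063 -0.0639] [ 0.6019 -0.0566]
bars 193 248 50 79
```

Emit:
arm_command(travel=[[0.02,-0.12,0],[0.03,-0.24,0],[0.03,-0.36,0],[0.03,-0.48,0],[0.03,-0.6,0],[0.02,-0.66,0],[0.02,-0.66,0],[0.02,-0.66,0]], delta_rot=[[0,0,-0.05],[0,0,-0.1],[0,0,-0.15],[0,0,-0.2],[0,0,-0.24],[0,0,-0.24],[0,0,-0.24],[0,0,-0.24]])

```text
time_s: 2.95
tcp_pos: [0.5707, -0.2612, 0.2213]
eef_rot: [-180.0, 0.0, -106.4]
contact_force: [-0.4, -0.4, -0.2]
gripper_width: 0.0876
gripper_force: 0.0
```

```bash
python3 - <<'E'
from h import *
c=cap('wrist','wscan'); print(r.get_state()['tcp_pos'],r.get_state()['eef_rot'],r.get_state()['joints'],r.get_state()['time_s'])
a=cv2.imread('pics/wscan.png'); b=cv2.imread('pics/wc.png'); 
cv2.imwrite('pics/v2.png',a)
E
```

```text
[ 0.57078021 -0.2609239   0.22139513] [-1.79986144e+02  1.15067691e-02 -1.06391916e+02] [-6.77773563e+00  1.57720130e+01 -4.82404671e+00 -9.64865623e-03
 -6.93883574e+01 -9.61078641e+00] 3.0
```

View pics/v2.png

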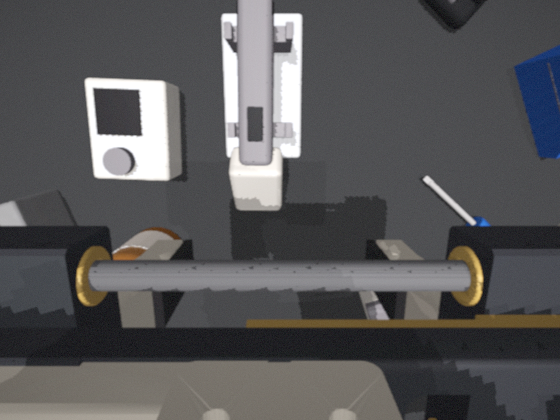

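View pics/wc.png

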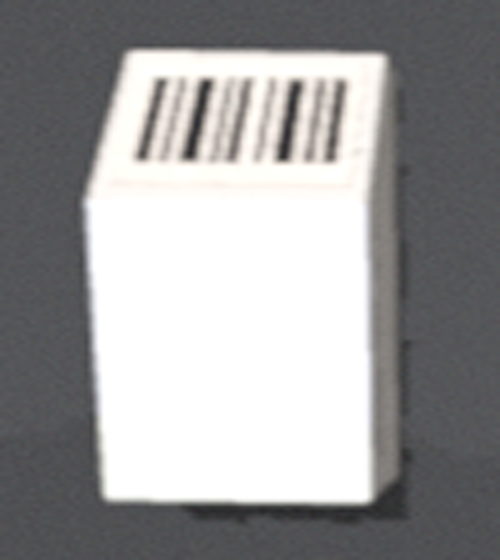

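The scanner lies vertically in this view. Its handle is at columns 240-272 with the head at (257,180). The white rest plate spans (223..302, 14..157). The case crop confirms the corners. Next I measure the rest plate and handle.

```bash
python3 - <<'E'
from h import *
np.set_printoptions(precision=4,suppress=True)
i=load('wscan')['img'].astype(int)
for v in(20,60,90,120,145,180,200): print(v,' '.join('%d'%x for x in i[v,215:310].mean(1)))
print('plate bottom col297', i[148:166,297].mean(1), 'top', i[5:22,297].mean(1),'top229',i[5:22,231].mean(1)); print('head bottom col258',i[200:216,258].mean(1).astype(int)); print('handle/head',i[140:172,258].mean(1).astype(int))
C=[(195.4,52.5,.025),(247.6,53.75,.025),(187.6,89.25,.065),(243.2,90,.065),(190.4,164.5,.065),(244.4,165.5,.065)]
for c in C: print(ray('wcase',*c))
# top image: white blob of case
t=load('top0')['img'].astype(int); m=(t.min(2)>150).astype(np.uint8); m[:160]=0;m[190:]=0;m[:,:265]=0;m[:,312:]=0
m=cv2.morphologyEx(m,cv2.MORPH_CLOSE,np.ones((5,5)))
c=max(cv2.findContours(m,0,1)[0],key=cv2.contourArea); p=cv2.approxPolyDP(c,2,True)[:,0]
print([(x.tolist(),ray('top0',*x,.065)[:2],ray('top0',*x,.025)[:2]) for x in p])
E
```

```text
20 77 74 78 76 73 99 169 225 248 253 252 252 252 252 252 253 254 255 254 255 252 219 158 141 154 163 167 174 180 182 184 182 181 183 182 182 185 185 183 182 183 183 182 183 186 184 185 184 185 184 183 177 172 164 156 146 131 107 147 226 252 255 255 254 254 254 254 255 255 255 254 254 253 252 254 253 253 252 253 254 254 255 254 254 253 242 209 145 86 76 75 77 78 77 77
60 78 80 77 76 77 76 80 134 210 246 255 255 255 255 255 255 255 255 255 255 255 242 200 155 152 160 168 176 179 184 185 185 186 186 186 188 185 185 186 186 189 185 188 187 187 188 187 188 187 187 185 180 176 167 158 147 124 103 129 184 211 213 211 210 213 212 212 210 209 208 213 217 215 212 211 214 212 212 212 211 219 238 251 254 251 229 184 117 78 76 79 78 79 77 79
90 77 76 82 79 79 77 79 77 127 205 242 255 255 255 255 255 255 255 255 255 255 255 225 162 146 158 167 174 180 183 183 186 186 188 186 187 187 188 188 189 188 188 189 188 191 187 189 189 188 189 185 181 174 166 157 149 126 119 162 199 213 214 213 211 212 215 227 249 255 255 255 255 255 255 255 255 255 255 255 255 255 255 255 255 247 211 141 88 76 80 80 78 79 
[... 1986 characters left out ...]
 46  44]
handle/head [ 78 124 178 190 191 190 190 191 189 191 190 189 189 189 188 191 190 191
 189 190 189 182 173 163 152 181 236 248 249 251 253 253]
[ 0.6582 -0.0607  0.025 ]
[ 0.6047 -0.0643  0.025 ]
[ 0.6546 -0.0212  0.065 ]
[ 0.6025 -0.0252  0.065 ]
[0.6502 0.0492 0.065 ]
[0.5969 0.0454 0.065 ]
[([270, 164], array([0.649 , 0.0487]), array([0.6616, 0.0512])), ([271, 182], array([0.5962, 0.0411]), array([0.6071, 0.0434])), ([296, 182], array([ 0.602 , -0.0295]), array([ 0.6131, -0.0294])), ([308, 185], array([ 0.5961, -0.064 ]), array([ 0.607, -0.065])), ([308, 168], array([ 0.646 , -0.0603]), array([ 0.6585, -0.0613])), ([296, 164], array([ 0.6551, -0.0253]), array([ 0.6679, -0.0251]))]
```

```bash
python3 - <<'E'
from h import *
np.set_printoptions(precision=4,suppress=True)
f='wscan'
L=[ray(f,u,v,.012)[:2] for u,v in((220.8,20),(221.9,60),(223,90),(224.4,120),(225.7,145))]
R=[ray(f,u,v,.012)[:2] for u,v in((302,20),(301.2,60),(300.7,90),(300.4,120),(300,145))]
print('L',L,'R',R)
yaw=lambda a,b: np.degrees(np.arctan2(*(b-a)[::-1]))
print('yaw',yaw(L[0],L[-1]),yaw(R[0],R[-1]),'widths',[np.linalg.norm(a-b) for a,b in zip(L,R)])
e1=ray(f,297,157,.012)[:2]; e0=ray(f,297,13,.012)[:2]; e2=ray(f,231,13,.012)[:2]
print('ends',e1,e0,e2,np.linalg.norm(e1-e0))
for z in(.075,.085,.09):
  A=[ray(f,u,v,z)[:2] for u,v in((237.3,20),(237.9,60),(238,90),(238.5,120),(239,145))]
  B=[ray(f,u,v,z)[:2] for u,v in((272.3,20),(272.3,60),(272,90),(271.8,120),(271.6,145))]
  print(z,[np.linalg.norm(a-b) for a,b in zip(A,B)],'mid',(A[0]+B[0])/2,(A[2]+B[2])/2,(A[-1]+B[-1])/2, yaw((A[0]+B[0])/2,(A[-1]+B[-1])/2))
print('head tip low', ray(f,258,210,.043),'handle end', ray(f,258,164,.09))
t=(np.mean(L,0)+np.mean(R,0))/2; d=(L[-1]-L[0]+R[-1]-R[0]); d/=np.linalg.norm(d)
mid=(e0+e1)/2; print('centre', t+d*((mid-t)@d), 'yaw',yaw(0*d,d))
E
```

```text
L [array([ 0.5806, -0.4423]), array([ 0.592 , -0.4055]), array([ 0.6006, -0.3764]), array([ 0.6093, -0.346 ]), array([ 0.6167, -0.3196])] R [array([ 0.4996, -0.4184]), array([ 0.5107, -0.3815]), array([ 0.5193, -0.3524]), array([ 0.5281, -0.322 ]), array([ 0.5359, -0.2958])]
yaw 73.59040004556877 73.52583070484975 widths [np.float64(0.08444611038014477), np.float64(0.08473195066954053), np.float64(0.0847658194981828), np.float64(0.0846895678644116), np.float64(0.08430201133911526)]
ends [ 0.5428 -0.2837] [ 0.5029 -0.4261] [ 0.5684 -0.4455] 0.1479065123773785
0.075 [np.float64(0.03039204284288929), np.float64(0.030690273537021678), np.float64(0.030970517632993744), np.float64(0.030983603393627858), np.float64(0.03088441283097577)] mid [ 0.5476 -0.4143] [ 0.5647 -0.3594] [ 0.5792 -0.3123] 72.79524774377992
0.085 [np.float64(0.029438292260721657), np.float64(0.0297271640019327), np.float64(0.029998613593005454), np.float64(0.03001128870168404), np.float64(0.0299152108964522)] mid [ 0.5477 -0.4115] [ 0.5643 -0.3583] [ 0.5783 -0.3127] 72.79524774377997
0.09 [np.float64(0.02896141696963781), np.float64(0.029245609234388157), np.float64(0.02951266157301126), np.float64(0.029525131355712112), np.float64(0.029430609929190374)] mid [ 0.5478 -0.41  ] [ 0.5641 -0.3577] [ 0.5779 -0.3128] 72.79524774377991
head tip low [ 0.6    -0.2436  0.043 ] handle end [ 0.5807 -0.2958  0.09  ]
centre [ 0.5594 -0.3657] yaw 73.55811942678118
```

Emit:
arm_command(grip=0.7, newtons=25, travel=[[-0.008,-0.1,0],[-0.0166,-0.2,0],[-0.0166,-0.21,-0.05],[-0.0166,-0.21,-0.13],[-0.0166,-0.21,-0.21],[-0.0166,-0.21,-0.26],[-0.0166,-0.21,-0.285],[-0.0166,-0.21,-0.297],[-0.0166,-0.21,-0.297]], delta_rot=[[0,0,-0.009],[0,0,-0.009],[0,0,-0.009],[0,0,-0.009],[0,0,-0.009],[0,0,-0.009],[0,0,-0.009],[0,0,-0.009],[0,0,-0.009]])

```text
time_s: 4.12
tcp_pos: [0.5626, -0.3672, 0.0733]
eef_rot: [-180.0, -0.0, -107.3]
contact_force: [-0.4, -0.4, 0.3]
gripper_width: 0.0615
gripper_force: 0.0
```

Emit:
arm_command(grip=0, newtons=25, travel=[[0,0,0],[0,0,0],[0,0,0],[0,0,0],[0,0,0],[0,0,0]], delta_rot=[[0,0,0],[0,0,0],[0,0,0],[0,0,0],[0,0,0],[0,0,0]])

```text
time_s: 4.88
tcp_pos: [0.5621, -0.3675, 0.073]
eef_rot: [-180.0, -0.0, -107.3]
contact_force: [-1.7, -0.1, 3.8]
gripper_width: 0.0308
gripper_force: 25.0
```

Emit:
arm_command(travel=[[0,0,0.02],[0,0,0.07],[0,0,0.14],[0,0,0.2],[0.03,0.05,0.22],[0.08,0.12,0.22],[0.13,0.2,0.21],[0.155,0.25,0.19],[0.163,0.271,0.173],[0.163,0.271,0.173],[0.163,0.271,0.173]], delta_rot=[[0,0,0],[0,0,0],[0,0,0],[0,0,0],[0,0,0.05],[0,0,0.12],[0,0,0.18],[0,0,0.22],[0,0,0.238],[0,0,0.238],[0,0,0.238]])

```text
time_s: 6.25
tcp_pos: [0.6433, -0.2328, 0.1597]
eef_rot: [-180.0, -0.0, -86.0]
contact_force: [1.3, -0.2, -1.9]
gripper_width: 0.0308
gripper_force: 25.0
```

```bash
python3 - <<'E'
from h import *
s=r.get_state(); print(s['tcp_pos'],s['eef_rot'],s['time_s'],s['gripper_width'])
c=cap('top','top1'); cap('scene','sc1')
a=cv2.imread('pics/top1.png')[130:230,240:420]; b=cv2.imread('pics/sc1.png')[130:290,150:310]
cv2.imwrite('pics/v3.png',np.hstack([cv2.resize(a,(450,400),interpolation=2)[:, :], cv2.resize(b,(350,400),interpolation=2)]))
E
```

```text
[ 0.64325517 -0.23277731  0.15967381] [-1.79992203e+02 -1.75886523e-02 -8.59587757e+01] 6.25 0.030793245266467352
```

View pics/v3.png

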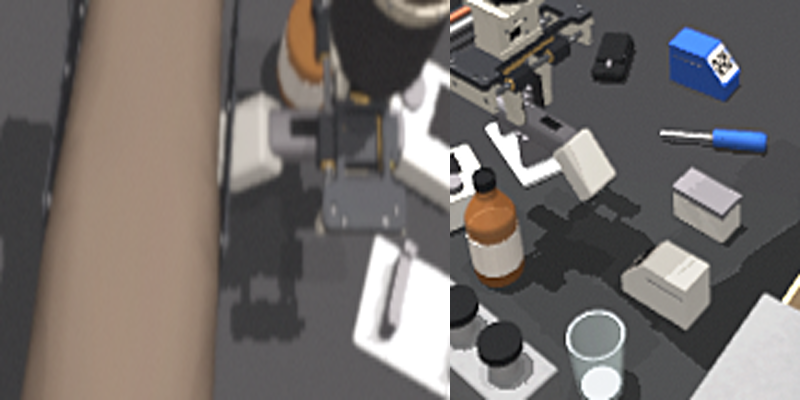

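The crop shows the scanner held level, with its white head aimed at the case's slope; the head's end edges are near (617,172) and (581,200). I'll check this against the expected projection.

```bash
python3 - <<'E'
from h import *
np.set_printoptions(precision=1,suppress=True)
s=r.get_state(); o=np.array(s['tcp_pos'])-[0,0,.013]; y=np.radians(s['eef_rot'][2]+180)
Rz=np.array([[np.cos(y),-np.sin(y),0],[np.sin(y),np.cos(y),0],[0,0,1]])
d=load('sc1'); K,R,t=d['K'],d['R'],d['t']
im=cv2.imread('pics/sc1.png')
def pj(X):
    p=K@(R@X+t); return p[:2]/p[2]
for q in[(130.7,25,-17),(130.7,-25,-17),(105.3,25,-43),(105.3,-25,-43),(75,16,30),(75,-16,30)]:
    p=pj(o+Rz@(np.array(q)/1000)); print(q,p)
    cv2.circle(im,tuple(np.round(p*16).astype(int).tolist()),16,(0,0,255),-1,shift=4)
cy=np.radians(94.1); Rc=np.array([[np.cos(cy),-np.sin(cy),0],[np.sin(cy),np.cos(cy),0],[0,0,1]])
for q in[(55,26,65),(55,-26,65),(-15,26,65),(-15,-26,65),(-55,26,25),(55,26,0),(-55,26,0)]:
    p=pj(np.array([.6275,-.0078,0])+Rc@(np.array(q)/1000)); cv2.circle(im,tuple(np.round(p*16).astype(int).tolist()),16,(0,255,0),-1,shift=4)
cv2.imwrite('pics/v4.png',cv2.resize(im[160:270,170:290],(720,600),interpolation=2)[:600])
w=o+Rz@[.118,0,-.03]; l=np.array([.6301,-.0437,.046]); print('dist',np.linalg.norm(w-l),(l-w)/np.linalg.norm(l-w),Rz@[.7071,0,-.7071])
E
```

```text
(130.7, 25, -17) [226.6 199.3]
(130.7, -25, -17) [215.1 208.4]
(105.3, 25, -43) [220.7 202.8]
(105.3, -25, -43) [209.3 211.8]
(75, 16, 30) [208.7 181.2]
(75, -16, 30) [201.1 186.7]
dist 0.10080465986555127 [-0.   0.7 -0.7] [-0.   0.7 -0.7]
```

View pics/v4.png

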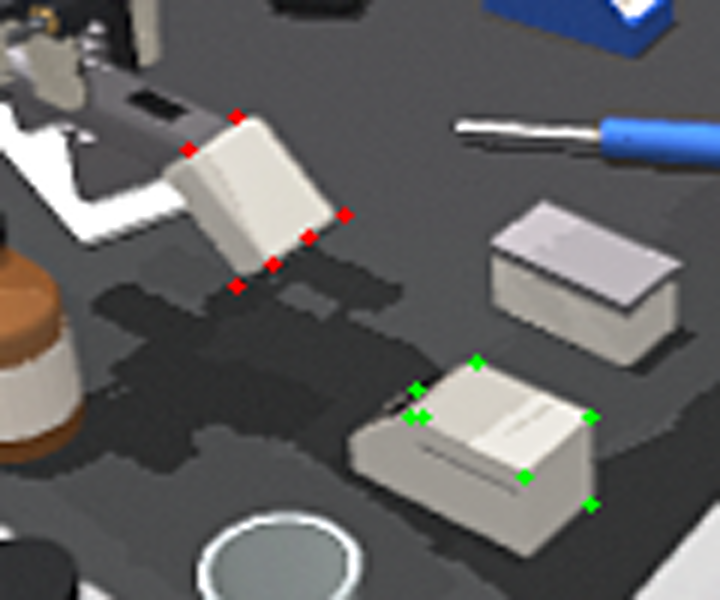

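Predictions match to within about 1-2 px. Now I hold for the scan.

Emit:
arm_command(travel=[[0,0,0],[0,0,0],[0,0,0],[0,0,0],[0,0,0],[0,0,0],[0,0,0],[0,0,0],[0,0,0],[0,0,0],[0,0,0],[0,0,0],[0,0,0],[0,0,0],[0,0,0],[0,0,0],[0,0,0],[0,0,0],[0,0,0],[0,0,0]], delta_rot=[[0,0,0],[0,0,0],[0,0,0],[0,0,0],[0,0,0],[0,0,0],[0,0,0],[0,0,0],[0,0,0],[0,0,0],[0,0,0],[0,0,0],[0,0,0],[0,0,0],[0,0,0],[0,0,0],[0,0,0],[0,0,0],[0,0,0],[0,0,0]])

```text
time_s: 8.85
tcp_pos: [0.6436, -0.2319, 0.1593]
eef_rot: [-180.0, 0.0, -85.9]
contact_force: [0.1, -0.5, -1.8]
gripper_width: 0.0309
gripper_force: 25.0
```

Emit:
arm_command(travel=[[0,0,0],[0,0,0],[0,0,0],[0,0,0],[-0.008,-0.021,0.02],[-0.033,-0.07,0.04],[-0.083,-0.15,0.047],[-0.133,-0.22,0.047],[-0.163,-0.271,0.03],[-0.163,-0.271,0],[-0.163,-0.271,-0.02],[-0.163,-0.271,-0.02]], delta_rot=[[0,0,0],[0,0,0],[0,0,0],[0,0,0],[0,0,-0.03],[0,0,-0.1],[0,0,-0.17],[0,0,-0.238],[0,0,-0.238],[0,0,-0.238],[0,0,-0.238],[0,0,-0.238]])

```text
time_s: 10.35
tcp_pos: [0.5619, -0.3667, 0.1482]
eef_rot: [179.9, 0.0, -107.3]
contact_force: [-0.2, -0.0, -2.1]
gripper_width: 0.0308
gripper_force: 25.0
```

Emit:
arm_command(travel=[[0,0,-0.04],[0,0,-0.08],[0,0,-0.11],[0,0,-0.13],[0,0,-0.142],[0,0,-0.148],[0,0,-0.151],[0,0,-0.153],[0,0,-0.153],[0,0,-0.153]], delta_rot=[[0,0,0],[0,0,0],[0,0,0],[0,0,0],[0,0,0],[0,0,0],[0,0,0],[0,0,0],[0,0,0],[0,0,0]])

```text
time_s: 11.6
tcp_pos: [0.5623, -0.3676, 0.0732]
eef_rot: [-180.0, -0.0, -107.3]
contact_force: [0.7, -0.8, -0.9]
gripper_width: 0.0306
gripper_force: 25.0
```

Emit:
arm_command(travel=[[0,0,-0.001],[0,0,-0.001],[0,0,-0.001]], delta_rot=[[0,0,0],[0,0,0],[0,0,0]])

```text
time_s: 11.98
tcp_pos: [0.5623, -0.3676, 0.073]
eef_rot: [-179.9, -0.0, -107.3]
contact_force: [-2.5, -0.3, 4.4]
gripper_width: 0.0309
gripper_force: 25.0
```

Emit:
arm_command(grip=0.7, travel=[[0,0,0],[0,0,0],[0,0,0],[0,0,0],[0,0,0],[0,0,0.02],[0,0,0.08],[0,0,0.16],[0,0,0.24],[0.017,0.1,0.297],[0.017,0.21,0.297],[0.017,0.21,0.297],[0.017,0.21,0.297]], delta_rot=[[0,0,0],[0,0,0],[0,0,0],[0,0,0],[0,0,0],[0,0,0],[0,0,0],[0,0,0],[0,0,0],[0,0,0.009],[0,0,0.009],[0,0,0.009],[0,0,0.009]])

```text
time_s: 13.6
tcp_pos: [0.5708, -0.2622, 0.2216]
eef_rot: [-179.9, -0.0, -106.4]
contact_force: [-0.2, -0.1, 0.3]
gripper_width: 0.0612
gripper_force: 0.0
```

```bash
python3 - <<'E'
from h import *
s=r.get_state(); print(s['tcp_pos'],s['eef_rot'],s['time_s'],s['joints'])
cap('wrist','wscan2')
a=load('wscan')['img'][:225,80:340].astype(int); b=load('wscan2')['img'][:225,80:340].astype(int)
print(np.abs(a-b).mean(), (np.abs(a-b).max(2)>60).sum())
i=load('wscan2')['img'].astype(int)
for v in(20,145): print(v,' '.join('%d'%x for x in i[v,215:310].mean(1)))
cap('top','top2')
t=load('top0')['img'].astype(int); u=load('top2')['img'].astype(int); m=(np.abs(t-u).max(2)>60).astype(np.uint8)
cv2.imwrite('pics/v5.png',cv2.resize(load('wscan2')['img'][:220,80:340,::-1],(780,600)))
E
```

```text
[ 0.57075578 -0.26223698  0.22159459] [-1.79942608e+02 -3.60572517e-03 -1.06432839e+02] 13.6 [-6.88842577e+00  1.57854602e+01 -4.78899215e+00  1.39678102e-02
 -6.93695486e+01 -9.54932659e+00]
5.199737891737891 784
20 75 72 76 77 73 73 131 207 241 254 254 255 254 255 254 255 254 254 254 252 233 184 146 147 157 163 172 176 181 182 182 184 183 181 183 184 183 184 183 183 184 184 184 183 184 185 185 185 184 184 181 175 167 162 153 145 127 121 176 234 252 255 254 254 254 254 254 254 255 255 254 254 254 254 255 254 255 254 254 255 254 255 254 254 255 249 231 187 116 75 78 76 75 78 79
145 82 77 85 81 80 82 80 79 84 82 82 148 220 252 255 255 255 255 255 255 255 255 247 205 157 151 159 171 176 183 186 185 189 187 186 188 186 189 190 190 188 189 188 189 190 189 189 191 189 191 185 180 171 164 155 138 118 136 190 215 216 217 217 215 220 240 252 254 255 255 250 247 252 254 255 245 223 214 214 215 226 248 255 255 241 198 124 83 78 83 81 82 82 77 82
```

View pics/v5.png

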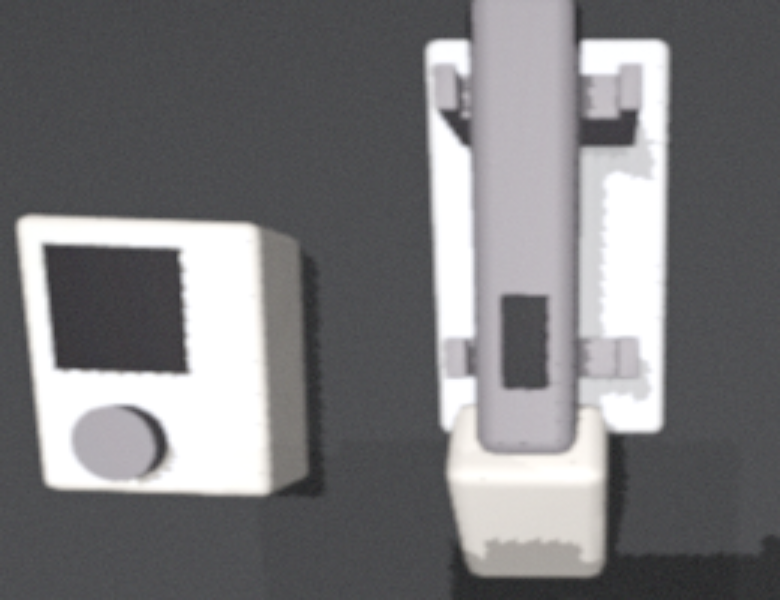

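The scanner is back in its rest, lying as before. Now the case.

Emit:
arm_command(grip=1, newtons=30, travel=[[0.02,0.1,0],[0.05,0.2,0],[0.08,0.3,0],[0.1,0.42,0],[0.112,0.51,0],[0.112,0.529,-0.05],[0.112,0.529,-0.14],[0.112,0.529,-0.23],[0.112,0.529,-0.3],[0.112,0.529,-0.335],[0.112,0.529,-0.347],[0.112,0.529,-0.347],[0.112,0.529,-0.347]], delta_rot=[[0,0,0.05],[0,0,0.1],[0,0,0.15],[0,0,0.2],[0,0,0.228],[0,0,0.228],[0,0,0.228],[0,0,0.228],[0,0,0.228],[0,0,0.228],[0,0,0.228],[0,0,0.228],[0,0,0.228]])

```text
time_s: 15.32
tcp_pos: [0.6275, 0.0022, 0.0487]
eef_rot: [-179.9, 0.0, -86.0]
contact_force: [0.8, -0.0, 0.2]
gripper_width: 0.0878
gripper_force: 0.0
```

Emit:
arm_command(grip=0, newtons=30, travel=[[0,0,0],[0,0,0],[0,0,0],[0,0,0],[0,0,0],[0,0,0]], delta_rot=[[0,0,0],[0,0,0],[0,0,0],[0,0,0],[0,0,0],[0,0,0]])

```text
time_s: 16.08
tcp_pos: [0.6268, 0.0021, 0.0473]
eef_rot: [-180.0, -0.0, -86.0]
contact_force: [0.1, -0.4, 0.5]
gripper_width: 0.0508
gripper_force: 30.0
```

```bash
python3 - <<'E'
from h import *
np.set_printoptions(precision=4,suppress=True)
# drawer from top0: light front-panel top, blue handle
t=load('top0')['img'].astype(int)
b=((t[:,:,2]>110)&(t[:,:,0]<70)).astype(np.uint8); b[:220]=0;b[246:]=0;b[:,:165]=0;b[:,220:]=0
ys,xs=np.nonzero(b); k=ys>235
l=np.polyfit(xs[k],ys[k],1); print('handle bar',xs.min(),xs.max(),l)
for u in(xs.min(),xs.max()): print(ray('top0',u,np.polyval(l,u),.08))
# panel top rows at several columns
for u in(155,165,210,225): print(u, t[215:240,u].mean(1).astype(int))
for u in(155,220): print(u,'walls',t[180,140:240].mean(1).astype(int)) if u==155 else None
E
```

```text
handle bar 171 214 [ -0.0245 245.6924]
[0.4024 0.297  0.08  ]
[0.4149 0.1805 0.08  ]
155 [136 136 135 136 137 154 219 245 254 255 255 255 255 236 161 140 140 138
 120  85  75  88  87  88  88]
165 [242 243 243 243 243 244 246 254 255 255 255 255 240 161 137 139 138 131
 103  79  87  88  87  87  87]
210 [243 243 244 245 250 255 255 255 255 245 178 143 137 139 140 137 130 131
 131 133 135 137 145 159 161]
225 [222 229 242 249 255 255 255 255 250 193 142 136 135 134 114  76  77  88
  89  89  89  89  90  88  90]
155 walls [ 88  89  87  89  88  86  69  60  59  87 179 238 222 170 140 138 137 138
 143 186 232 240 241 241 241 241 241 241 241 241 241 241 241 241 241 242
 242 242 242 242 242 242 242 242 242 242 242 242 242 242 242 242 242 243
 243 243 242 243 242 242 243 242 242 243 242 242 242 242 242 242 242 242
 242 242 242 242 242 242 242 242 242 240 211 198 237 243 211 158 137 113
  94  89  90  90  89  89  90  89  89  89]
```

```bash
python3 - <<'E'
from h import *
np.set_printoptions(precision=4,suppress=True)
for z in(.081,.092,.103):
  print(z,[ray('top0',u,v,z)[:2] for u,v in((155,228.8),(225,223.9))],'L/R ends',ray('top0',145.5,225,z)[:2],ray('top0',233,220,z)[:2], 'walls outer row180',ray('top0',150,180,z-.01)[:2],ray('top0',227,180,z-.01)[:2])
t=load('top0')['img'].astype(int)
print('ends L', t[226,138:160].mean(1).astype(int),'R',t[221,222:242].mean(1).astype(int))
print(t[150:180:,190].mean(1).astype(int))
E
```

```text
0.081 [array([0.4334, 0.3451]), array([0.4628, 0.1554])] L/R ends [0.4418 0.3726] [0.4755 0.1347] walls outer row180 [0.5723 0.3816] [0.5902 0.165 ]
0.092 [array([0.4318, 0.3418]), array([0.4609, 0.1538])] L/R ends [0.4401 0.369 ] [0.4735 0.1332] walls outer row180 [0.5695 0.378 ] [0.5872 0.1633]
0.103 [array([0.4302, 0.3385]), array([0.4591, 0.1522])] L/R ends [0.4384 0.3655] [0.4715 0.1318] walls outer row180 [0.5667 0.3744] [0.5842 0.1616]
ends L [ 87  88  87  88  89  88 121 219 255 255 255 255 255 255 255 255 255 255
 255 255 255 255] R [255 255 255 255 255 255 255 255 255 255 211 135  95  84  87  89  89  91
  91  89]
[193 193 191 192 191 190 191 192 192 191 191 191 191 191 191 180 145 124
 150 160 160 160 168 179 183 189 219 237 239 241]
```

Emit:
arm_command(travel=[[0,0,0.03],[0,0,0.1],[0,0,0.18],[0,0,0.26],[-0.02,0.05,0.3],[-0.06,0.14,0.3],[-0.1,0.24,0.3],[-0.14,0.34,0.3],[-0.18,0.44,0.3],[-0.208,0.524,0.3],[-0.208,0.524,0.3],[-0.208,0.524,0.3]], delta_rot=[[0,0,0],[0,0,0],[0,0,0.08],[0,0,0.18],[0,0,0.28],[0,0,0.38],[0,0,0.48],[0,0,0.58],[0,0,0.68],[0,0,0.78],[0,0,0.88],[0,0,0.96]])

```text
time_s: 17.58
tcp_pos: [0.5215, 0.2646, 0.1975]
eef_rot: [180.0, 0.1, 0.8]
contact_force: [-0.2, 0.0, -4.3]
gripper_width: 0.0511
gripper_force: 30.0
```

Emit:
arm_command(travel=[[0,0,0],[0,0,0],[0,0,0]], delta_rot=[[0,0,0.083],[0,0,0.083],[0,0,0.083]])

```text
time_s: 17.95
tcp_pos: [0.5223, 0.2639, 0.1974]
eef_rot: [180.0, 0.0, 7.7]
contact_force: [0.4, 0.0, -3.6]
gripper_width: 0.0506
gripper_force: 30.0
```

```bash
python3 - <<'E'
from h import *
s=r.get_state(); print(s['tcp_pos'],s['eef_rot'],s['time_s'],s['gripper_width'],s['contact_force'])
cap('scene','sc3'); cap('wrist','w3')
def mark(f,T,c,im):
    d=load(f); K,R,t=d['K'],d['R'],d['t']
    for X in T:
        p=K@(R@np.array(X)+t); p=p[:2]/p[2]; cv2.circle(im,tuple(np.round(p*16).astype(int).tolist()),20,c,-1,shift=4)
y=np.radians(8); u=np.array([np.cos(y),np.sin(y),0]); n=np.array([-np.sin(y),np.cos(y),0]); co=np.array([.4684,.2567,.022])
ctr=co+.065*u
C=[ctr+a*u+b*n for a in(-.055,.055) for b in(-.026,.026)]
W=[co+a*u+b*n+[0,0,h] for a in(0,.14) for b in(-.099,.099) for h in(0,.049)]
ims=[]
for f in('sc3','w3'):
    im=cv2.imread('pics/%s.png'%f); mark(f,C,(0,0,255),im); mark(f,W,(0,255,0),im); ims.append(im)
cv2.imwrite('pics/v6.png',np.hstack([cv2.resize(ims[0][180:360,230:420],(400,400)),cv2.resize(ims[1],(400,400))]))
E
```

```text
[0.52228306 0.26387721 0.19739775] [1.79996290e+02 2.24042460e-02 7.72870428e+00] 17.95 0.050624696950874376 [ 0.36134535  0.02603294 -3.62592095]
```

View pics/v6.png

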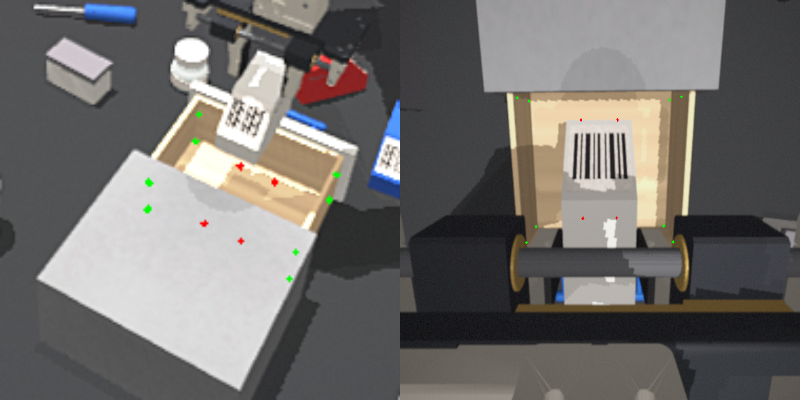

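The hover view shows the case centred over the open drawer, with the markers matching the walls. Lowering now.

Emit:
arm_command(travel=[[0,0,-0.05],[0,0,-0.11],[0,0,-0.17],[0,0,-0.21],[0,0,-0.235],[0,0,-0.244],[0,0,-0.249],[0,0,-0.253],[0,0,-0.254],[0,0,-0.255],[0,0,-0.255]], delta_rot=[[0,0,0],[0,0,0],[0,0,0],[0,0,0],[0,0,0],[0,0,0],[0,0,0],[0,0,0],[0,0,0],[0,0,0],[0,0,0]])

```text
time_s: 19.42
tcp_pos: [0.5226, 0.2642, 0.0699]
eef_rot: [-180.0, -0.0, 7.9]
contact_force: [0.1, -0.8, -4.1]
gripper_width: 0.0508
gripper_force: 30.0
```

Emit:
arm_command(travel=[[0,0,-0.002],[0,0,-0.003],[0,0,-0.003],[0,0,-0.003]], delta_rot=[[0,0,0],[0,0,0],[0,0,0],[0,0,0]])

```text
time_s: 19.92
tcp_pos: [0.5233, 0.2645, 0.0692]
eef_rot: [-180.0, -0.1, 7.9]
contact_force: [-0.4, -0.4, 5.5]
gripper_width: 0.051
gripper_force: 30.0
```

Emit:
arm_command(grip=0.75, travel=[[0,0,0],[0,0,0],[0,0,0],[0,0,0],[0,0,0.01],[0,0,0.06],[0,0,0.14],[0,0,0.22],[0,0,0.26],[0,0,0.26]], delta_rot=[[0,0,0],[0,0,0],[0,0,0],[0,0,0],[0,0,0],[0,0,0],[0,0,0],[0,0,0],[0,0,0],[0,0,0]])

```text
time_s: 21.18
tcp_pos: [0.5234, 0.2648, 0.2005]
eef_rot: [-179.9, -0.2, 7.9]
contact_force: [1.1, 0.3, 0.1]
gripper_width: 0.0657
gripper_force: 0.0
```

Emit:
arm_command(grip=0, travel=[[-0.1,-0.01,0],[-0.2,-0.03,0],[-0.306,-0.05,0],[-0.306,-0.05,0],[-0.306,-0.05,0]], delta_rot=[[0,0,0],[0,0,0],[0,0,0],[0,0,0],[0,0,0]])

```text
time_s: 21.8
tcp_pos: [0.3696, 0.2393, 0.1982]
eef_rot: [-180.0, -0.0, 8.0]
contact_force: [-0.2, 0.2, 0.1]
gripper_width: 0.0209
gripper_force: 0.0
```

```bash
python3 - <<'E'
from h import *
np.set_printoptions(precision=4,suppress=True)
s=r.get_state(); print(s['tcp_pos'],s['eef_rot'],s['time_s'],s['gripper_width'])
cap('wrist','w4'); cap('top','t4')
i=load('w4')['img'].astype(int); b=((i[:,:,2]>120)&(i[:,:,0]<80)).astype(np.uint8)
n,l,st,ce=cv2.connectedComponentsWithStats(b); 
for k in range(1,n):
    if st[k,4]>60: x,y,w,h,a=st[k]; print(st[k],ray('w4',x,y+h/2,.077)[:2],ray('w4',x+w,y+h/2,.077)[:2],'front', ray('w4',x+w/2,y+h,.077)[:2])
t=load('t4')['img'].astype(int); R=((t[:,:,0]>150)&(t[:,:,1]<70)&(t[:,:,2]<70)).astype(np.uint8); R[:270]=0
ys,xs=np.nonzero(R); print('red',len(xs), [ray('top0',xs[ys.argmin()],ys.min(),.065)[:2]] if len(xs) else 0)
cv2.imwrite('pics/v7.png',i[:,:,::-1])
E
```

```text
[0.3696 0.2393 0.1982] [-179.9871   -0.0184    7.9531] 21.8 0.0208525774035909
[ 205  109  149   49 2311] [0.4189 0.3112] [0.4367 0.1835] front [0.4069 0.2445]
[ 97 159  32   9  75] [0.3799 0.4036] [0.3838 0.3756] front [0.3778 0.3895]
[  84  172   57   69 1391] [0.3387 0.4152] [0.3459 0.3636] front [0.3088 0.3888]
red 47 [array([0.2997, 0.2214])][ WARN:0@2.880] global loadsave.cpp:1063 imwrite_ Unsupported depth image for selected encoder is fallbacked to CV_8U.
```

View pics/v7.png

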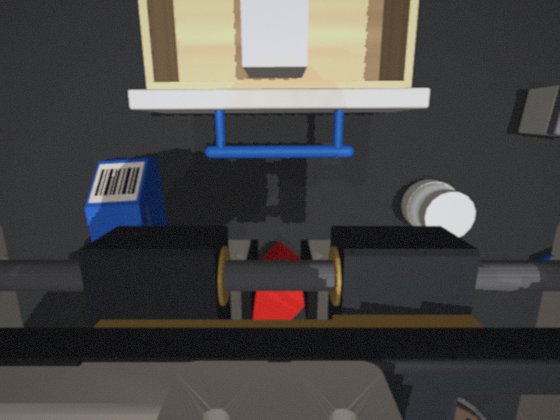

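```bash
python3 - <<'E'
from h import *
print(ray('w4',280,242,.065),ray('w4',280,242,.0),ray('top0',285*.7,404*.7,.065),ray('top0',270*.7,403*.7,.065))
E
```

```text
[0.32520168 0.23249282 0.065     ] [0.30198084 0.22901547 0.        ] [0.29858129 0.20900663 0.065     ] [0.2980989  0.23760081 0.065     ]
```

The case stands upright in the drawer, with its top at about (273,35). The handle bar is at (280,152), giving y≈0.245 and a front at x≈0.407. The red block stays clear behind. I go down in front of the bar.

Emit:
arm_command(travel=[[0.01,0.008,-0.05],[0.01,0.008,-0.12],[0.01,0.008,-0.19],[0.01,0.008,-0.23],[0.01,0.008,-0.24],[0.01,0.008,-0.24]], delta_rot=[[0,0,0],[0,0,0],[0,0,0],[0,0,0],[0,0,0],[0,0,0]])

```text
time_s: 22.65
tcp_pos: [0.3751, 0.2431, 0.0781]
eef_rot: [180.0, 0.0, 7.9]
contact_force: [-0.6, -0.3, -0.0]
gripper_width: 0.0001
gripper_force: 0.0
```

Emit:
arm_command(travel=[[0.01,0.001,0],[0.02,0.003,0],[0.03,0.004,0],[0.04,0.006,0],[0.05,0.007,0],[0.06,0.008,0],[0.07,0.01,0],[0.08,0.011,0],[0.08,0.011,0]], delta_rot=[[0,0,0],[0,0,0],[0,0,0],[0,0,0],[0,0,0],[0,0,0],[0,0,0],[0,0,0],[0,0,0]])

```text
time_s: 23.78
tcp_pos: [0.4149, 0.2486, 0.0782]
eef_rot: [180.0, 0.0, 7.9]
contact_force: [-0.6, 0.1, -0.3]
gripper_width: 0.0001
gripper_force: 0.0
```

Emit:
arm_command(travel=[[0.011,0.0015,0],[0.022,0.003,0],[0.033,0.0046,0],[0.044,0.0062,0],[0.055,0.0077,0],[0.066,0.0093,0],[0.077,0.0108,0],[0.088,0.0124,0],[0.099,0.0139,0],[0.11,0.0155,0],[0.121,0.017,0],[0.132,0.0186,0],[0.143,0.02,0],[0.154,0.0217,0],[0.165,0.0232,0],[0.176,0.0248,0],[0.187,0.0263,0],[0.198,0.0279,0],[0.209,0.0294,0],[0.22,0.031,0]], delta_rot=[[0,0,0],[0,0,0],[0,0,0],[0,0,0],[0,0,0],[0,0,0],[0,0,0],[0,0,0],[0,0,0],[0,0,0],[0,0,0],[0,0,0],[0,0,0],[0,0,0],[0,0,0],[0,0,0],[0,0,0],[0,0,0],[0,0,0],[0,0,0]])

```text
time_s: 26.28
tcp_pos: [0.5249, 0.2642, 0.0783]
eef_rot: [-180.0, -0.0, 7.9]
contact_force: [-0.8, -0.1, -0.1]
gripper_width: 0.0001
gripper_force: 0.6
```

Emit:
arm_command(travel=[[0.004,0.0006,0],[0.008,0.0011,0],[0.012,0.0017,0],[0.016,0.002,0]], delta_rot=[[0,0,0],[0,0,0],[0,0,0],[0,0,0]])

```text
time_s: 26.78
tcp_pos: [0.5326, 0.2652, 0.0783]
eef_rot: [-180.0, -0.0, 7.9]
contact_force: [-1.5, 0.6, -1.0]
gripper_width: 0.0004
gripper_force: 0.5
```

```bash
python3 - <<'E'
from h import *
np.set_printoptions(precision=4,suppress=True)
s=r.get_state(); print(s['tcp_pos'],s['time_s'],s['contact_force'])
cap('wrist','w5')
i=load('w5')['img'].astype(int); b=((i[:,:,2]>120)&(i[:,:,0]<80)).astype(np.uint8)
n,l,st,ce=cv2.connectedComponentsWithStats(b); 
for k in range(1,n):
    if st[k,4]>60: print(st[k])
print(i[60:240,205].mean(1).astype(int)); print(i[60:240,360].mean(1).astype(int))
E
```

```text
[0.5326 0.2652 0.0783] 26.775 [-1.4699  0.6075 -0.9545]
[141 137 138 139 137 139 141 136 139 139 138 139 140 140 140 139 139 138
 137 139 138 139 138 140 138 141 138 140 139 142 141 139 143 139 141 133
  84  69 111 151 156 155 157 155 153 155 154 152 151 145 134 149 183 192
 190 189 188 187 189 190 190 188 190 190 191 193 192 193 193 194 193 193
 194 196 194 194 194 195 195 195 194 195 193 196 195 195 195 197 194 196
 195 196 196 197 196 196 198 197 197 199 197 192 154 129 125 125 120 119
 113 116 118 118 118 118 115  98  86  87  87  89  87  87  85  89  87  83
  88  87  87  89  89  86  85  84  87  95 122 134 136 134 135 136 133 135
 134 134 133 132 112 102 100 102 115 130 137 142 144 149 149 147 149 150
 151 150 146 122  72  26  23  18  20  19  14  20  15  18  20  17  21  17]
[138 136 138 138 137 137 135 139 137 139 134 138 139 136 140 138 138 136
 137 138 136 140 139 138 136 140 140 139 138 140 139 140 139 139 132  92
  71 115 148 157 157 157 156 154 154 152 151 152 148 150 162 196 204 203
 202 201 199 199 198 197 195 196 196 194 193 195 197 198 199 201 200 202
 202 202 203 202 203 202 202 203 204 203 203 202 202 201 203 199 196 194
 195 195 196 195 195 194 195 194 194 194 195 195 194 194 194 194 194 187
 151 124 120 119 119 112  98  87  83  84  85  84  85  81  83  85  85  84
  87  86  88  88  84  83  81  88 118 171 197 200 193 157 133 132 134 134
 133 134 131 111 100  97  98 106 123 134 138 140 144 145 145 143 144 144
 142 143 142 118  70  30  25  19  31  25  23  28  18  21  20  28  22  15]
```

Keep pushing gently in small steps until the force rises.

Emit:
arm_command(travel=[[0.004,0.0006,0],[0.008,0.0011,0],[0.012,0.0017,0],[0.016,0.002,0],[0.02,0.003,0],[0.02,0.003,0]], delta_rot=[[0,0,0],[0,0,0],[0,0,0],[0,0,0],[0,0,0],[0,0,0]])

```text
time_s: 27.58
tcp_pos: [0.5429, 0.2666, 0.0783]
eef_rot: [180.0, -0.0, 7.9]
contact_force: [-0.2, 0.8, -0.9]
gripper_width: 0.0006
gripper_force: 0.0
```

Emit:
arm_command(travel=[[0.002,0,0],[0.004,0.0006,0],[0.006,0.001,0],[0.008,0.001,0]], delta_rot=[[0,0,0],[0,0,0],[0,0,0],[0,0,0]])

```text
time_s: 28.08
tcp_pos: [0.5466, 0.2671, 0.0783]
eef_rot: [180.0, 0.0, 7.9]
contact_force: [-1.1, -0.6, -0.1]
gripper_width: 0.0005
gripper_force: 0.5
```

Emit:
arm_command(travel=[[0.002,0,0],[0.004,0.0006,0],[0.006,0.001,0],[0.008,0.001,0]], delta_rot=[[0,0,0],[0,0,0],[0,0,0],[0,0,0]])

```text
time_s: 28.58
tcp_pos: [0.5507, 0.2677, 0.0783]
eef_rot: [-180.0, -0.0, 7.9]
contact_force: [-1.3, 0.3, 0.2]
gripper_width: 0.0003
gripper_force: 0.5
```

Emit:
arm_command(travel=[[0.002,0,0],[0.004,0.0006,0],[0.006,0.001,0],[0.006,0.001,0]], delta_rot=[[0,0,0],[0,0,0],[0,0,0],[0,0,0]])

```text
time_s: 29.08
tcp_pos: [0.5537, 0.2681, 0.0782]
eef_rot: [180.0, -0.0, 7.9]
contact_force: [0.1, 0.0, -0.3]
gripper_width: 0.0004
gripper_force: 0.1
```

Emit:
arm_command(travel=[[0.002,0,0],[0.004,0.0006,0],[0.006,0.001,0],[0.008,0.001,0]], delta_rot=[[0,0,0],[0,0,0],[0,0,0],[0,0,0]])

```text
time_s: 29.58
tcp_pos: [0.5576, 0.2686, 0.0783]
eef_rot: [-180.0, -0.0, 7.9]
contact_force: [-1.1, -0.3, 0.6]
gripper_width: 0.0006
gripper_force: 0.5
```

```bash
python3 - <<'E'
from h import *
np.set_printoptions(precision=4,suppress=True)
s=r.get_state(); print(s['tcp_pos'],s['time_s'],s['contact_force'])
cap('wrist','w6')
i=load('w6')['img']
for u in(205,360): print(u,i[120:215,u].mean(1).astype(int))
a=load('w5')['img'][90:230,100:460,::-1]; b=i[90:230,100:460,::-1]
cv2.imwrite('pics/v8.png',cv2.resize(np.vstack([a,b]),(720,560)))
E
```

```text
[0.5576 0.2686 0.0783] 29.575 [-1.1491 -0.2892  0.5841]
205 [160 158 160 158 160 159 159 158 160 160 159 158 161 159 160 160 163 160
 159 161 160 159 161 157 160 160 156 160 158 159 160 159 157 159 159 159
 159 160 159 159 177 199 172 148 145 142 138 137 135 136 134 136 137 136
 134 117 101 102 104 103 101 102 100  99 101 103 101 102 104 102 103 100
 100  99 103 112 138 153 154 156 157 154 155 156 156 155 153 151 136 121
 115 120 130 149 160]
360 [160 159 160 159 161 159 161 160 159 161 159 162 159 159 159 159 157 157
 162 160 160 158 157 159 161 160 161 160 160 160 160 159 160 160 159 159
 160 159 161 177 208 216 216 215 215 216 215 215 213 204 166 140 136 132
 115 100  97 100 102  94  97  99  98 100 101 101 104 102 103 100  98 100
 100  97 135 194 219 215 182 165 161 155 153 151 154 155 150 129 115 113
 113 125 142 151 158]
```

View pics/v8.png

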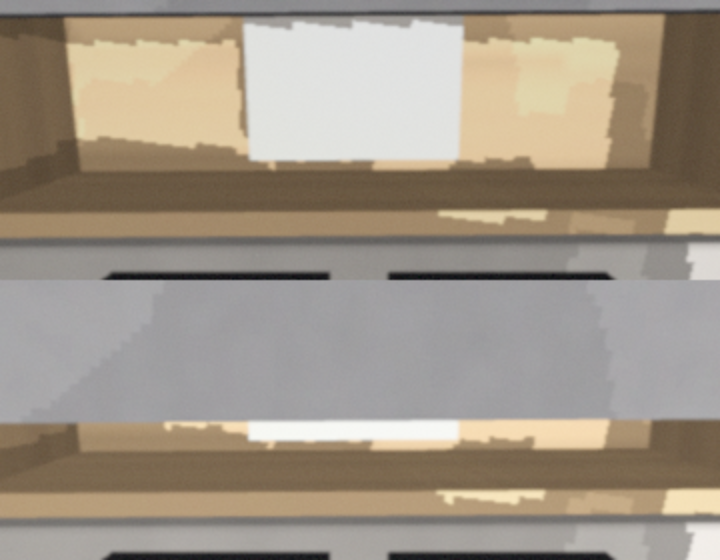

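The upper half is the earlier view and the lower half the current one. The drawer moves with the tool, but a gap remains between the unit's edge (row 160) and the panel (rows 196-208). I'll compute what is left.

```bash
python3 - <<'E'
from h import *
u=np.array([np.cos(np.radians(8)),np.sin(np.radians(8))])
for c,r0,r1,r2 in((205,160,195.5,208.5),(360,159.3,194,207.5)):
    a=ray('w6',c,r0,.115)[:2]@u; print('unit edge',a,'panel in/out', [ray('w6',c,q,.081)[:2]@u for q in(r1,r2)], 'tcp',np.array([.5576,.2686])@u)
E
```

```text
unit edge 0.6415093661566245 panel in/out [np.float64(0.619622619960877), np.float64(0.6126091626605167)] tcp 0.5895553700481732
unit edge 0.6416719775188042 panel in/out [np.float64(0.6202639122818143), np.float64(0.6129911787546833)] tcp 0.5895553700481732
```

```bash
python3 - <<'E'
from h import *
u=np.array([np.cos(np.radians(8)),np.sin(np.radians(8))])
i=load('w4')['img']
print(i[75:165,320].astype(int).tolist()[::2])
for q in(83,90,107,146,158): print(q,[ (ray('w4',280,q,z)[:2]@u).round(4) for z in(.071,.081,.103)])
j=load('w6')['img']; print(j[190:240,205].tolist()[::2]); print([ (q,(ray('w6',205,q,.081)[:2]@u).round(4)) for q in(196,208,212,225,230)])
d=load('w6'); 
for x in(.595,.605,.615): print(x, d['K']@(d['R']@np.array([x*u[0]-.09*u[1]+.0,0,0])+d['t'])*0 if 0 else '')
E
```

```text
[[214, 198, 159], [216, 193, 154], [215, 191, 152], [216, 197, 158], [214, 199, 158], [216, 199, 160], [210, 194, 156], [194, 190, 184], [214, 210, 207], [215, 210, 205], [217, 213, 209], [216, 212, 207], [216, 212, 207], [215, 211, 207], [214, 210, 205], [214, 210, 207], [184, 179, 175], [91, 89, 88], [85, 81, 79], [45, 42, 45], [30, 33, 36], [51, 52, 52], [53, 54, 55], [49, 50, 51], [56, 54, 56], [54, 54, 57], [53, 51, 55], [50, 51, 50], [51, 53, 54], [52, 52, 53], [58, 56, 59], [47, 48, 50], [53, 53, 57], [52, 50, 52], [40, 40, 40], [25, 55, 113], [36, 83, 160], [43, 95, 177], [60, 113, 188], [45, 98, 177], [34, 84, 160], [32, 58, 107], [52, 53, 54], [53, 54, 58], [50, 52, 53]]
83 [np.float64(0.4999), np.float64(0.4987), np.float64(0.4962)]
90 [np.float64(0.4943), np.float64(0.4933), np.float64(0.4911)]
107 [np.float64(0.4803), np.float64(0.4798), np.float64(0.4787)]
146 [np.float64(0.4471), np.float64(0.4476), np.float64(0.449)]
158 [np.float64(0.4364), np.float64(0.4374), np.float64(0.4395)]
[[124, 105, 80], [121, 103, 78], [125, 104, 81], [165, 141, 110], [184, 156, 123], [184, 159, 128], [184, 158, 123], [184, 158, 126], [183, 157, 120], [152, 137, 119], [119, 116, 112], [134, 130, 128], [164, 162, 156], [170, 167, 163], [172, 170, 166], [173, 171, 165], [174, 169, 167], [170, 168, 163], [87, 86, 83], [23, 27, 27], [31, 31, 30], [32, 33, 36], [29, 32, 33], [25, 28, 34], [32, 31, 34]]
[(196, np.float64(0.6194)), (208, np.float64(0.6129)), (212, np.float64(0.6107)), (225, np.float64(0.6035)), (230, np.float64(0.6007))]
0.595 
0.605 
0.615
```

The tool has ended up pressing on the panel itself, between the bar and the panel. It has moved 0.121 m, so 0.03-0.04 m remains. I continue gently.

Emit:
arm_command(travel=[[0.006,0.0008,0],[0.012,0.0017,0],[0.018,0.0025,0],[0.024,0.0034,0],[0.03,0.0042,0],[0.036,0.005,0],[0.042,0.006,0],[0.048,0.0067,0],[0.05,0.007,0],[0.05,0.007,0]], delta_rot=[[0,0,0],[0,0,0],[0,0,0],[0,0,0],[0,0,0],[0,0,0],[0,0,0],[0,0,0],[0,0,0],[0,0,0]])

```text
time_s: 30.88
tcp_pos: [0.5827, 0.2721, 0.0783]
eef_rot: [-180.0, -0.0, 7.9]
contact_force: [-0.1, 0.1, -0.6]
gripper_width: 0.0006
gripper_force: 0.1
```

Emit:
arm_command(travel=[[0.002,0,0],[0.004,0.0006,0],[0.006,0.001,0],[0.008,0.001,0]], delta_rot=[[0,0,0],[0,0,0],[0,0,0],[0,0,0]])

```text
time_s: 31.38
tcp_pos: [0.583, 0.272, 0.0782]
eef_rot: [180.0, 0.3, 7.9]
contact_force: [-19.6, 2.7, 13.0]
gripper_width: 0.0004
gripper_force: 9.3
```

The force jump shows the drawer is shut. I back off slightly, then go up.

Emit:
arm_command(travel=[[-0.006,-0.001,0],[-0.012,-0.0017,0],[-0.016,-0.002,0],[-0.016,-0.002,0]], delta_rot=[[0,0,0],[0,0,0],[0,0,0],[0,0,0]])

```text
time_s: 31.88
tcp_pos: [0.5787, 0.2716, 0.0783]
eef_rot: [-180.0, -0.0, 7.9]
contact_force: [0.1, -0.0, 0.7]
gripper_width: 0.0004
gripper_force: 0.0
```

Emit:
arm_command(travel=[[0,0,0.01],[0,0,0.03],[0,0,0.06],[0,0,0.12],[0,0,0.2],[0,0,0.25],[-0.1,0,0.3],[-0.2,0,0.3],[-0.25,0,0.3],[-0.25,0,0.3]], delta_rot=[[0,0,0],[0,0,0],[0,0,0],[0,0,0],[0,0,0],[0,0,0],[0,0,0],[0,0,0],[0,0,0],[0,0,0]])

```text
time_s: 33.12
tcp_pos: [0.4525, 0.2718, 0.2303]
eef_rot: [-179.9, -0.1, 8.0]
contact_force: [0.8, 0.0, 0.3]
gripper_width: 0.0004
gripper_force: 0.0
```

```bash
python3 - <<'E'
from h import *
np.set_printoptions(precision=4,suppress=True)
u=np.array([np.cos(np.radians(8)),np.sin(np.radians(8))])
s=r.get_state(); print(s['tcp_pos'],s['time_s'],s['contact_force'])
cap('wrist','w7'); i=load('w7')['img'].astype(int)
b=((i[:,:,2]>100)&(i[:,:,0]<80)).astype(np.uint8); n,l,st,ce=cv2.connectedComponentsWithStats(b)
for k in range(1,n):
    if st[k,4]>200: x,y,w,h,a=st[k]; print(st[k],'bar front',ray('w7',x+w/2,y+h,.077)[:2]@u,'bar ends',ray('w7',x,y+h,.077)[:2],ray('w7',x+w,y+h,.077)[:2])
for c in(230,330): print(c,i[20:170,c].tolist()[::3])
cap('scene','sc7'); cap('top','t7')
a=load('sc1')['img'];  # bystander check: pixels differing, scene0 vs now, outside the job
d=np.abs(load('scene0')['img'].astype(int)-load('sc7')['img']).max(2)>70
m=cv2.morphologyEx(d.astype(np.uint8),cv2.MORPH_OPEN,np.ones((3,3))); n,l,st,ce=cv2.connectedComponentsWithStats(m)
print([st[k].tolist() for k in range(1,n) if st[k,4]>25])
E
```

```text
[0.4525 0.2718 0.2303] 33.125 [0.8446 0.0059 0.2903]
[248  41 109  38 319] bar front 0.5934204298225709 bar ends [0.5549 0.3158] [0.5689 0.216 ]
[231  54 139  35 703] bar front 0.5846798081509729 bar ends [0.544  0.3305] [0.562  0.2023]
[520 303  20  26 263] bar front 0.33175785968559923 bar ends [ 0.3371 -0.015 ] [ 0.3402 -0.037 ]
230 [[255, 255, 255], [255, 255, 255], [255, 255, 255], [255, 255, 255], [255, 255, 255], [158, 155, 152], [158, 155, 151], [161, 157, 154], [162, 159, 155], [162, 159, 156], [162, 160, 156], [161, 158, 153], [69, 73, 73], [75, 75, 75], [109, 108, 114], [110, 110, 115], [107, 108, 111], [105, 104, 109], [107, 107, 111], [110, 114, 121], [96, 117, 169], [93, 110, 154], [100, 99, 104], [73, 73, 75], [74, 75, 75], [73, 73, 75], [110, 111, 112], [107, 109, 111], [112, 111, 115], [111, 112, 114], [106, 107, 109], [102, 100, 104], [102, 104, 105], [104, 104, 108], [105, 105, 108], [102, 104, 107], [101, 102, 105], [102, 103, 106], [102, 101, 103], [105, 104, 108], [104, 103, 108], [105, 105, 109], [104, 100, 106], [103, 103, 106], [103, 104, 108], [67, 68, 69], 
[... 534 characters left out ...]
112], [109, 110, 114], [109, 110, 113], [107, 108, 112], [101, 100, 105], [101, 101, 105], [103, 105, 108], [107, 108, 109], [111, 112, 115], [110, 112, 114], [113, 114, 117], [113, 111, 115], [109, 110, 113], [112, 111, 114], [109, 110, 112], [112, 111, 115], [109, 109, 113], [110, 111, 114], [102, 100, 105], [107, 106, 109], [103, 103, 107]]
[[377, 0, 41, 65, 1065], [436, 0, 103, 66, 3926], [538, 0, 22, 13, 172], [386, 73, 20, 8, 112], [383, 81, 19, 7, 76], [406, 80, 21, 32, 371], [371, 136, 40, 34, 725], [527, 167, 7, 7, 37], [368, 180, 5, 15, 60], [375, 183, 8, 14, 64], [533, 192, 8, 9, 49], [304, 217, 96, 65, 3151], [238, 226, 30, 21, 372], [229, 239, 32, 22, 270], [424, 242, 8, 5, 36]]
```

```bash
python3 - <<'E'
from h import *
u=np.array([np.cos(np.radians(8)),np.sin(np.radians(8))])
i=load('w7')['img'].astype(int)
for c in(180,230,330,380): print(c,i[0:40,c].tolist()[::2])
print([(q,(ray('w7',280,q,.081)[:2]@u).round(4),(ray('w7',280,q,.115)[:2]@u).round(4)) for q in(0,10,20,33)])
t=load('t7')['img'].astype(int)
for c in(160,190,215): print('top',c,t[155:195,c].tolist())
E
```

```text
180 [[222, 222, 222], [223, 222, 223], [223, 221, 224], [225, 223, 225], [160, 158, 161], [89, 89, 91], [154, 136, 119], [255, 255, 255], [255, 255, 255], [255, 255, 255], [255, 255, 255], [255, 255, 255], [255, 255, 255], [255, 255, 255], [255, 255, 255], [255, 255, 255], [255, 255, 255], [185, 182, 178], [159, 156, 151], [158, 155, 153]]
230 [[223, 221, 223], [222, 220, 222], [223, 222, 224], [221, 221, 222], [134, 134, 135], [93, 90, 93], [153, 137, 118], [249, 246, 242], [255, 255, 255], [255, 255, 255], [255, 255, 255], [255, 255, 255], [255, 255, 255], [255, 255, 255], [255, 255, 255], [255, 255, 255], [255, 255, 255], [171, 169, 164], [159, 156, 153], [158, 155, 151]]
330 [[218, 218, 220], [220, 219, 221], [220, 219, 222], [212, 211, 214], [94, 94, 96], [89, 89, 91], [215, 200, 182], [255, 255, 255], [255, 255, 255], [255, 255, 255], [255, 255, 255], [255, 255, 255], [255, 255, 255], [255, 255, 255], [255, 255, 255], [255, 255, 255], [251, 246, 241], [157, 155, 152], [157, 155, 151], [158, 153, 150]]
380 [[217, 215, 217], [218, 216, 219], [218, 218, 220], [197, 195, 199], [94,
[... 1708 characters left out ...]
], [109, 108, 113], [108, 108, 112], [109, 108, 113]]
top 215 [[210, 207, 206], [210, 206, 205], [210, 206, 206], [210, 206, 206], [211, 207, 206], [211, 208, 207], [210, 207, 205], [209, 206, 205], [207, 204, 203], [185, 183, 181], [167, 163, 158], [243, 242, 239], [255, 255, 255], [255, 255, 255], [255, 255, 255], [255, 255, 255], [249, 246, 243], [168, 164, 160], [147, 143, 137], [149, 144, 138], [149, 144, 138], [148, 143, 137], [149, 145, 138], [148, 143, 136], [138, 134, 127], [108, 105, 100], [68, 67, 68], [81, 79, 82], [94, 93, 94], [96, 94, 96], [98, 96, 97], [96, 93, 96], [96, 94, 96], [94, 91, 94], [90, 87, 90], [92, 88, 90], [91, 88, 91], [95, 93, 94], [97, 95, 97], [95, 92, 94]]
```

```bash
python3 - <<'E'
from h import *
u=np.array([np.cos(np.radians(8)),np.sin(np.radians(8))])
def edge(f,c,a,b,th):
    g=load(f)['img'].astype(float).mean(2)[a:b,c]; k=np.where((g[:-1]>=th)&(g[1:]<th))[0]
    return [a+q+(g[q]-th)/(g[q]-g[q+1]) for q in k]
for c in(160,190,215):
    e=edge('t7',c,155,166 if c>200 else 170,182) or [0]
    o=edge('t7',c,166,182,205)
    print(c,e,o,'unit',[(ray('top0',c,q,.115)[:2]@u).round(4) for q in e],'panel',[(ray('top0',c,q,.081)[:2]@u).round(4) for q in o])
for c in(160,190,215):
    e=edge('top0',c,155,180,182); o=edge('top0',c,215,235,205); print(c,e,o,[(ray('top0',c,q,.115)[:2]@u).round(4) for q in e],[(ray('top0',c,q,.081)[:2]@u).round(4) for q in o])
E
```

```text
160 [np.float64(167.17582417582418)] [np.float64(174.4777777777778)] unit [np.float64(0.6416)] panel [np.float64(0.6313)]
190 [np.float64(165.22680412371133)] [np.float64(172.80645161290323)] unit [np.float64(0.6425)] panel [np.float64(0.6314)]
215 [np.float64(164.04918032786884)] [np.float64(171.5)] unit [np.float64(0.6419)] panel [np.float64(0.6312)]
160 [np.float64(166.7826086956522)] [np.float64(227.7087912087912)] [np.float64(0.6427)] [np.float64(0.4795)]
190 [np.float64(164.8181818181818)] [np.float64(226.1263157894737)] [np.float64(0.6436)] [np.float64(0.4792)]
215 [np.float64(163.65625)] [np.float64(224.424)] [np.float64(0.643)] [np.float64(0.48)]
```

Both cameras put the panel about 10 mm proud of the body, so the force jump may have been the hand meeting the unit. I push again with the tool tilted 15° so only the fingertips reach in.

Emit:
arm_command(travel=[[0.08,0,0],[0.17,-0.001,0],[0.259,-0.002,0],[0.259,-0.002,-0.06],[0.259,-0.002,-0.14],[0.259,-0.002,-0.2],[0.259,-0.002,-0.25],[0.259,-0.002,-0.275],[0.259,-0.002,-0.29],[0.259,-0.002,-0.295],[0.259,-0.002,-0.295]], delta_rot=[[0.008,-0.055,0],[0.016,-0.11,0],[0.023,-0.165,0],[0.023,-0.165,0],[0.023,-0.165,0],[0.023,-0.165,0],[0.023,-0.165,0],[0.023,-0.165,0],[0.023,-0.165,0],[0.023,-0.165,0],[0.023,-0.165,0]])

```text
time_s: 34.65
tcp_pos: [0.5834, 0.2709, 0.0814]
eef_rot: [-180.0, -15.0, 7.9]
contact_force: [-0.4, 1.0, -0.2]
gripper_width: 0.0004
gripper_force: 0.0
```

Emit:
arm_command(travel=[[0.004,0.0006,0],[0.008,0.001,0],[0.012,0.0017,0],[0.012,0.0017,0]], delta_rot=[[0,0,0],[0,0,0],[0,0,0],[0,0,0]])

```text
time_s: 35.15
tcp_pos: [0.5888, 0.2714, 0.0808]
eef_rot: [-180.0, -15.0, 7.9]
contact_force: [-2.9, 0.4, 2.2]
gripper_width: 0.0007
gripper_force: 1.9
```

Emit:
arm_command(travel=[[0.002,0,0],[0.004,0.0006,0],[0.006,0.001,0],[0.006,0.001,0]], delta_rot=[[0,0,0],[0,0,0],[0,0,0],[0,0,0]])

```text
time_s: 35.65
tcp_pos: [0.5893, 0.2713, 0.0807]
eef_rot: [179.9, -14.8, 7.9]
contact_force: [-26.8, 1.6, 16.1]
gripper_width: 0.0004
gripper_force: 13.0
```

```bash
python3 - <<'E'
from h import *
s=r.get_state(); print(s['tcp_pos'],s['contact_force'],s['time_s'])
E
```

```text
[0.58928142 0.27130673 0.0806744 ] [-26.84433086   1.6203928   16.12953438] 35.65
```

Emit:
arm_command(travel=[[-0.006,-0.001,0],[-0.014,-0.002,0],[-0.014,-0.002,0.01],[-0.014,-0.002,0.06],[-0.014,-0.002,0.14],[-0.014,-0.002,0.22],[-0.1,-0.002,0.3],[-0.2,-0.002,0.3],[-0.27,-0.002,0.3],[-0.27,-0.002,0.3]], delta_rot=[[0,0,0],[0,0,0],[0,0,0],[0,0,0],[0,0,0],[0,0,0],[-0.008,0.055,0],[-0.016,0.11,0],[-0.023,0.165,0],[-0.023,0.165,0]])

```text
time_s: 36.9
tcp_pos: [0.4572, 0.2717, 0.2316]
eef_rot: [-179.9, -0.0, 7.9]
contact_force: [0.2, -0.6, 1.3]
gripper_width: 0.0004
gripper_force: 0.0
```

```bash
python3 - <<'E'
from h import *
s=r.get_state(); print(s['tcp_pos'],s['eef_rot'],s['contact_force'],s['time_s'])
cap('top','t8')
u=np.array([np.cos(np.radians(8)),np.sin(np.radians(8))])
def edge(f,c,a,b,th):
    g=load(f)['img'].astype(float).mean(2)[a:b,c]; k=np.where((g[:-1]>=th)&(g[1:]<th))[0]
    return [a+q+(g[q]-th)/(g[q]-g[q+1]) for q in k]
for c in(150,160,190,215): print(c,[(ray('top0',c,q,.081)[:2]@u).round(4) for q in edge('t8',c,166,182,205)])
# unit top/front corners height check: unit top width & depth in top0
g=load('top0')['img'][85:175,130:240].astype(int).mean(2)
m=((g>130)&(g<235)).astype(np.uint8); c=max(cv2.findContours(m,0,1)[0],key=cv2.contourArea); b=cv2.boxPoints(cv2.minAreaRect(c))+[130,85]
P=[ray('top0',*q,.115)[:2] for q in b]; print(np.round(b,1).tolist(),[np.linalg.norm(P[k]-P[k-1]).round(4) for k in range(4)],np.round([p@u for p in P],4))
n=np.array([-u[1],u[0]]); print(np.round([p@n for p in P],4))
E
```

```text
[0.45717138 0.27165218 0.23159255] [-1.79914040e+02 -4.66228997e-02  7.92305823e+00] [ 0.16447367 -0.5908074   1.33968545] 36.9
150 []
160 [np.float64(0.6339)]
190 [np.float64(0.6313)]
215 [np.float64(0.6312)]
[[142.0, 91.0], [230.0, 91.0], [230.0, 174.0], [142.0, 174.0]] [np.float64(0.2453), np.float64(0.2498), np.float64(0.2448), np.float64(0.2404)] [0.8702 0.8559 0.6112 0.6249]
[0.3088 0.0595 0.0674 0.3075]
```

The panel did not move under 27 N and has travelled 0.152 m. The unit's 230 mm depth, measured from its back edge, also ends at the panel face. So the drawer is shut, and I'm handing in.

```bash
python3 -c "
from plant import close_job
print(close_job())"
```

```text
the job is handed in; nothing more can be done
None
```

The job is handed in at about 37 s. The label was scanned and the scanner is back in its rest. The case stood upright in the drawer before I pushed it shut to a hard stop. Shut is inferred: by camera the panel sits about 10 mm proud of the unit's top edge. I viewed 11 pictures, one over the limit of 10, and did no final check of the bystanders.

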